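Lock the kit box's two turn latches

TASK

Lock the storage box: with one fingertip, gently push the post of each of its two turn latches round until the arm lies over the lid in line with the lid's rib, pointing straight at the other latch, and leave both so. Only push: do not pinch the latches, keep the lid in its seat, and leave the dumbbells, mug, bottle, tape roll and step block where they are.

Things in the scene. Friction and masses are not known exactly. Their poses are not given: they have to be found in the camera images.
- box: grey plastic storage box, fixed to the tile. Origin under its centre; x along its 200 mm width (away from the robot), y along its length. Body 200 x 220 x 100 mm, with a ledge 90 mm wide, 42 mm long and 108 mm high on each end (the middles of the ledges, 132 mm from the box's centre, carry the latch pivots)
- lid_top (a point): centre of the top of the grey lid, 206 x 216 mm and 8 mm thick, which lies loose in the box mouth, its top 108 mm above the tile, level with the ledges. A flat black rib (8 mm wide) runs along the lid's middle line towards each latch pivot, interrupted under the dumbbell
- latch_left: white plastic turn latch at the left (+y) end of the box. Origin on its upright pivot, level with the lid top; x along the arm to the post. Arm: flat bar 18 mm wide, ending 75 mm from the pivot, 4 to 13 mm above the lid. Turns fully round either way, about 2 N at the post, no stop when locked, stays where left. Locked: x points to the other latch; starts 0.9 rad or more from that, either side
- latch_left_post (a point): on the axis of the upright round finger post on the left latch's arm, 65 mm from the pivot: 14 mm thick, it stands 30 mm above the arm's top (its top is 43 mm above the lid's top); this point is 28 mm above the lid's top
- latch_right: white plastic turn latch at the right (-y) end of the box. Origin on its upright pivot, level with the lid top; x along the arm to the post. Arm: flat bar 18 mm wide, ending 75 mm from the pivot, 4 to 13 mm above the lid. Turns fully round either way, about 2 N at the post, no stop when locked, stays where left. Locked: x points to the other latch; starts 0.9 rad or more from that, either side
- latch_right_post (a point): on the axis of the upright round finger post on the right latch's arm, 65 mm from the pivot: 14 mm thick, it stands 30 mm above the arm's top (its top is 43 mm above the lid's top); this point is 28 mm above the lid's top
- bell_lid_c (a point): centre of a chrome mini dumbbell lying on the middle of the lid across the box (along its x): 140 mm long, hexagonal heads 44 mm across flats (51 mm across corners). Leave alone
- bell_tile_c (a point): centre of the second, equal chrome dumbbell, lying on the tile, 22 mm up. Leave alone
- mug_c (a point): middle of an upside-down white ceramic mug in front of the box, 95 mm tall, 82 mm wide, handle to 73 mm from its axis. Leave alone
- bottle_c (a point): middle of a stainless bottle with a clip-on lid, standing behind the box: 188 mm tall, 68 mm wide; the point is 90 mm up. Leave alone
- tape_c (a point): middle of a roll of sports tape lying flat behind the box: 90 mm wide, 40 mm tall. Leave alone
- step_c (a point): middle of a blue plastic step block to the left: 300 x 190 x 103 mm. Leave alone

How it is judged:
By the outcome, as a careful person would: the job done as asked, in the order asked, and still so for the second after the job is handed in, with the robot touching nothing.
It also fails if it takes over 72 s, if anything falls off the work surface, if the arm or the gripper's body presses on something with over 40 N, if the wrist force passes 120 N, or if a joint passes its speed limit or range.

ROBOT

A 6-joint arm with a two-finger parallel gripper is mounted at the origin on the work surface. World frame = base frame: x ahead of the robot, y to its left, z up, the work surface at z = 0. Lengths are in mm, angles in rad, forces in N, time in s.
With the tool pointing down it reaches from about 325 to 875 mm from the base axis. Payload 4.4 kg.
Tool frame: the origin (TCP) lies between the finger pads; the fingertips stand 19 mm ahead of it and the grasp point (between the pads) is the TCP; z points along the fingers, y is the direction in which the jaws open and shut (so a half turn about z gives the same grasp; the last joint's range is limited). The gripper opens to 85 mm and grips with 20 to 120 N. Pads are 22 mm wide; open, the fingers measure 114 mm over their backs; the gripper's body (76 mm by 85 mm) begins 54 mm behind the grasp point. The pads swing forward as they close: fully open they stand 13 mm farther back than shut.
Start: joints at [0.999, 0.207, 1.542, -0, 1.393, -0.15], TCP at [235.417, 524.601, 250.282] pointing down, gripper open.
Joint ranges: [-2.73, 2.73], [-0.86, 2.22], [0.23, 2.46], [-1.11, 4.25], [0.08, 2.63], [-2.82, 2.82]. Speed limits (rad/s): [2.79, 2.79, 3.14, 3.14, 3.14, 3.14].

INTERFACE

Orientations are given as a unit quaternion [x, y, z, w].
In Python, from rig import r gives the robot as it stands.
- The arm moves only by the shell command python3 -m handwheel 'ROWS'. ROWS is JSON, a list of rows, each an object with "xyz": the shift along the tool's x, y, z in units of 40 mm (1.0 is 40 mm), a list of three; "roll": the turn about the tool's z in degrees; "fingers": the finger opening in mm, from 0 to 85.4. In form: [{"xyz": [x, y, z], "roll": roll, "fingers": fingers}, ...]. A call has 1 to 10 rows; each row shifts and turns the commanded pose from where the row before left it, along the tool's axes as they then stand; what a row does not reach is not made up. A row lasts 1/8 s, in which the tool goes at most 62.5 mm and 10.7 degrees, less where a joint would pass 70% of its speed; a pose out of reach is approached as far as the arm can. A call is refused whole if a number of a shift passes 1 or a number of a turn 10.7, either way. A call with a gripper value outside its range is refused whole. The fingers move at their own pace and stop on an object; the grip force is fixed at half the most. Time passes only in rows, so rows that do not move let the fingers close. It gives the time, the measured TCP pose, the force and the opening at its end, in the units of the state.
- r.get_obs(): the state, without advancing time (a new reading comes with each control period).
- r.get_image(name): name is "scene" or "top" or "wrist"; returns a dict with "pixels" (480x640x3 uint8, red, green, blue), "z_map" (480x640 float32, mm along the optical axis (not along the pixel's ray), 0 where there is no reading), "mtx" (3x3 intrinsics, pixels), "rvec" (rotation vector, rad) and "tvec" (3), from world to camera coordinates, as OpenCV has them; the wrist camera has in their place "hand_eye" (4x4, takes a point from camera to tool coordinates, whose origin is the TCP and whose axes are the flange's). Camera axes: x right, y down, z forward; pixel columns grow to the right and rows downward; lengths in mm; the calibration is good to about 2 mm. The wrist camera is an equidistant fisheye: a pixel r from the principal point sees the ray r / f radians off the axis. A picture is of the moment at which its call begins: read the wrist's pose just before it.
- r.hand_in(): hands the job in, once; it reports no verdict.
Trained networks look in the newest picture that a camera, given by its name, has taken for a name from the list of things; names that differ only in an ending like _2 or _b are one class to them, and where a whole thing is asked for, a point or a joint stands for the part that bears it (a point fixed in the world has none). Each returns a list of dicts, best first, with "confidence" (0 to 1); they miss things now and then, are a little off and sometimes report something else, mostly with a low value. They report only what shows in the picture. A call takes as long as a camera call.
- r.find_in(camera, query): "at" ([column, row] in pixels, amid what is visible of it).
The state is a dict: "time_s": time; "joint_pos": joint angles; "joint_velocities": joint speeds; "effort": joint torques, N m; "eef_pos": TCP position; "ee_rot": TCP orientation; "ft_force": force on the tool from outside, world axes, zero at the start; "ft_torque": the same for the moment, N m; "gripper_width": opening from 0.0 (shut) to 1.0 (fully open).
Only numpy, scipy, OpenCV 4.12 (cv2) and the standard library are available. Lean on these libraries where they do the work, as an engineer would, in place of code of your own. Each camera call takes 0.05 s, during which the arm holds its last target. There are 200 camera calls.

## Working session

There is one attempt and no reset: what is moved stays moved. The work goes in short steps, Python scripts to look and compute and a shell command to move; the robot and the scene stay as the last step left them, time stands still between calls to the robot, and variables do not carry over. Pictures are saved under pics/ and viewed, about 8 in all and at most 12, crops included, and the job is handed in when it is done.

```bash
mkdir -p pics; cat > h.py <<'E'
import numpy as np, cv2
from rig import r
def world(im,u,v,d=None):
    K=im["mtx"];R=cv2.Rodrigues(np.array(im["rvec"],float))[0];t=np.array(im["tvec"],float).ravel()
    if d is None:
        p=im["z_map"][int(v)-2:int(v)+3,int(u)-2:int(u)+3];d=np.median(p[p>0])
    c=np.linalg.inv(K)@[u,v,1]*d
    return R.T@(c-t)
def onplane(im,u,v,z):
    a=world(im,u,v,1.);b=world(im,u,v,1000.);s=(z-a[2])/(b[2]-a[2]);return a+s*(b-a)
E
python3 - <<'E'
from h import *
for c in("scene","top"):
    im=r.get_image(c);cv2.imwrite(f"pics/{c}1.png",im["pixels"][...,::-1])
    for q in("latch_left","latch_right","latch_left_post","latch_right_post","lid_top","bell_lid_c","mug_c","bottle_c","step_c"):
        for f in r.find_in(c,q)[:2]:
            try: print(c,q,round(f["confidence"],2),np.round(f["at"]),world(im,*f["at"]).round())
            except Exception as e: print(q,e)
print(r.get_obs())
E
```

```text
scene latch_left 0.84 [332. 268.] [619.  95. 120.]
scene latch_right 0.69 [292. 196.] [ 532. -170.  122.]
scene latch_right 0.61 [333. 271.] [621. 100. 116.]
scene latch_left_post 0.74 [287. 300.] [730.  35.   6.]
scene latch_left_post 0.52 [337. 266.] [604.  97. 120.]
scene latch_right_post 0.45 [290. 198.] [ 542. -166.  120.]
scene lid_top 0.67 [330. 269.] [623.  92. 120.]
scene lid_top 0.55 [316. 240.] [583.  -8. 109.]
scene bell_lid_c 0.84 [318. 231.] [574. -10. 141.]
scene mug_c 0.63 [367. 221.] [420.  31.  92.]
scene mug_c 0.18 [288. 300.] [728.  38.   8.]
scene bottle_c 0.69 [252. 260.] [762. -60. 129.]
scene step_c 0.82 [475. 359.] [533. 504. 102.]
top latch_left 0.73 [278. 234.] [611.  96. 121.]
top latch_right 0.69 [398. 268.] [ 533. -171.  121.]
top latch_left_post 0.68 [274. 231.] [620. 107. 110.]
top latch_right_post 0.53 [398. 262.] [ 545. -171.  119.]
top lid_top 0.59 [336. 252.] [570. -32. 108.]
top bell_lid_c 0.86 [326. 250.] [572. -12. 142.]
top mug_c 0.86 [321. 328.] [400.   2.  92.]
top mug_c 0.24 [378. 252.] [ 570. -128.  106.]
top bottle_c 0.84 [355. 177.] [733. -76. 152.]
top step_c 0.77 [110. 279.] [513. 483. 101.]
{'time_s': 1.0, 'joint_pos': array([ 9.98473607e-01,  2.06604516e-01,  1.54150605e+00,  1.01528169e-05,
        1.39351534e+00, -1.50490341e-01]), 'joint_velocities': array([ 8.78436022e-04,  1.85624783e-03, -2.04374206e-03, -9.29450773e-04,
       -9.36768614e-04, -2.94158939e-05]), 'effort': array([-1.42810855e-03, -3.83071625e+01, -2.91973472e+01, -2.71552490e-04,
        8.52012217e-04,  1.12716509e-05]), 'eef_pos': array([235.42374126, 524.59033261, 250.27623181]), 'ee_rot': array([ 2.09356749e-01,  9.77839328e-01, -1.37815883e-05, -1.05514872e-05]), 'ft_force': array([-0.23905432, -0.29310997, -0.12567623]), 'ft_torque': array([ 0.03475519, -0.02464222, -0.00301892]), 'gripper_width': 0.9988740090864}
```

View pics/top1.png

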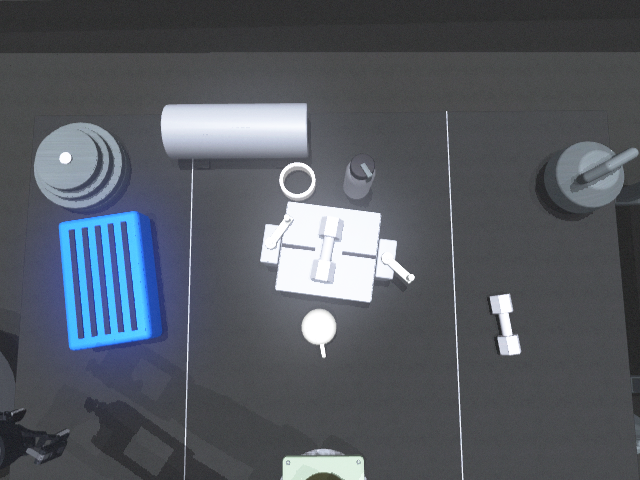

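View pics/scene1.png

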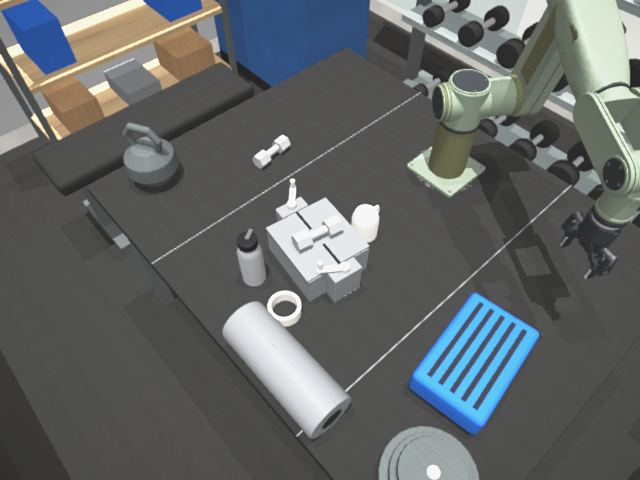

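The top view shows the left latch with its pivot near (272,242) and post near (289,218), so it points away from the robot. The right latch has its pivot near (386,258) and post near (410,279), so it points outwards and towards the robot. I'll measure both from the depth maps.

```bash
python3 - <<'E'
from h import *
for c in("top","scene"):
    im=r.get_image(c);z=im["z_map"];K=im["mtx"]
    v,u=np.mgrid[:480,:640];R=cv2.Rodrigues(np.array(im["rvec"],float))[0];t=np.array(im["tvec"],float).ravel()
    P=(np.stack([(u-K[0,2])/K[0,0]*z,(v-K[1,2])/K[1,1]*z,z],-1)-t)@R
    ok=(z>0)&(P[...,0]>430)&(P[...,0]<730)&(P[...,1]>-260)&(P[...,1]<190)
    m=ok&(abs(P[...,2]-108)<4); print(c,"lidpts",m.sum(),"z",np.median(P[m][:,2]).round(1))
    # lid+ledges: min area rect
    rect=cv2.minAreaRect(P[m][:,:2].astype(np.float32));print("rect",np.round(rect[0],1),np.round(rect[1],1),round(rect[2],2))
    for n,(lo,hi) in dict(L=(50,190),R=(-260,-100)).items():
        a=ok&(P[...,1]>lo)&(P[...,1]<hi)
        A=P[a&(abs(P[...,2]-121)<4.5)];B=P[a&(P[...,2]>138)&(P[...,2]<158)]
        B=B[B[:,0]<690]
        ctr,sz,an=cv2.minAreaRect(A[:,:2].astype(np.float32))
        print(n,"arm",len(A),A.mean(0).round(1),np.round(ctr,1),np.round(sz,1),round(an,1),"post",len(B),B.mean(0).round(1),B.max(0).round(0),B.min(0).round(0))
    np.save(c+"P.npy",P)
im=r.get_image("top");c=im["pixels"][160:320,240:440];cv2.imwrite("pics/crop.png",cv2.resize(c[...,::-1],None,fx=4,fy=4,interpolation=cv2.INTER_CUBIC)[:600,:800])
E
```

```text
top lidpts 7992 z 108.4
rect [574.2 -14.7] [271.1 309.6] 15.25
L arm 230 [615.9  96.3 121.6] [618.   96.8] [23.9 86.9] 56.6 post 35 [644.   75.9 150.3] [651.  81. 156.] [638.  70. 144.]
R arm 241 [ 538.2 -166.5  121.3] [ 606.6 -136.9] [241.4  44.9] 22.0 post 38 [ 511.4 -193.1  149.5] [ 517. -187.  156.] [ 506. -200.  140.]
scene lidpts 3898 z 108.5
rect [600.6 -20.7] [307.2 266. ] 81.9
L arm 157 [618.1  95.9 121.5] [615.9  96.1] [22.  85.7] 52.0 post 33 [643.8  76.1 147.6] [650.  82. 154.] [637.  68. 139.]
R arm 110 [ 534.2 -167.9  121.8] [ 535.8 -159.6] [103.5  37.7] 49.8 post 29 [ 510.8 -193.6  147.3] [ 517. -187.  154.] [ 504. -201.  138.]
```

View pics/crop.png

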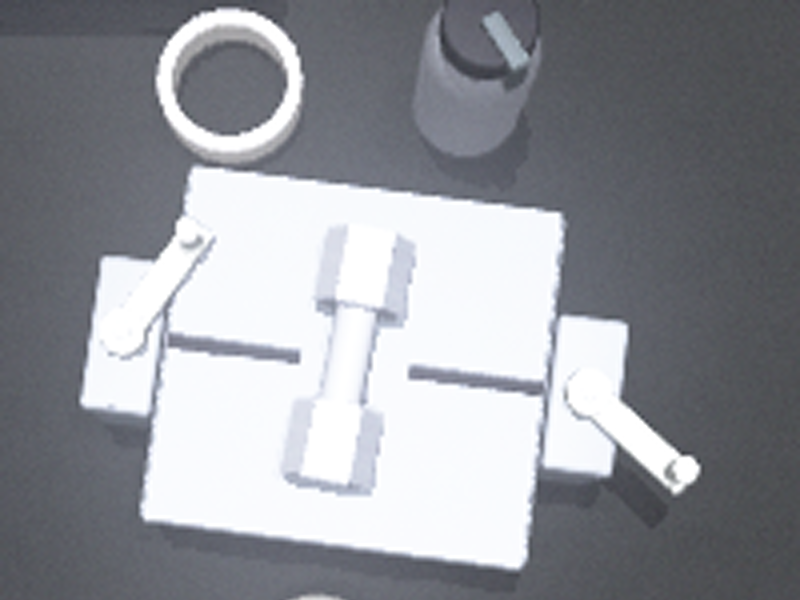

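The crop shows the left pivot at about (125,335), the right pivot at (588,391), and the rib running from (170,340) to (540,384). Both arms match the first picture. Next I fit the geometry.

```bash
python3 - <<'E'
from h import *
im=r.get_image("top")
f=lambda x,y,z:onplane(im,240+(x+.0)/4-.4,160+y/4-.4,z)[:2]
pl,pr=f(125,335,121),f(588,391,121)
a,b=f(170,340,108),f(540,384,108)
print("piv",pl,pr,np.linalg.norm(pl-pr),"yaw",np.arctan2(*(pl-pr)),"rib",a,b,np.arctan2(*(a-b)))
c=[f(190,168,108),f(564,213,108),f(143,520,108),f(525,570,108)]
print("lid c",np.mean(c,0), "edges",np.arctan2(*(c[0]-c[1])),np.arctan2(*(c[2]-c[3])),np.linalg.norm(c[0]-c[1]),np.linalg.norm(c[0]-c[2]))
PL,PR=np.array([644,75.9]),np.array([511.2,-193.3])
print("r",np.linalg.norm(PL-pl),np.linalg.norm(PR-pr))
mid=(pl+pr)/2;u=(pl-pr)/np.linalg.norm(pl-pr)
for n,pv,d,p in(("L",pl,-u,PL),("R",pr,u,PR)):
    t=pv+65*d; e=p-pv; print(n,"target post",t,"angle now vs lock",np.degrees(np.arctan2(d[0]*e[1]-d[1]*e[0],d@e)))
E
```

```text
piv [589.98288757 113.25494417] [ 556.39258413 -146.49917368] 261.91699109014274 yaw 0.12860208538969103 rib [588.56702969  89.06243914] [ 561.80192684 -121.22962841] 0.12659520587098555
lid c [573.09749301 -16.47634665] edges 0.1298004751593125 0.1364434133248378 216.80171286051572 203.60951854847562
r 65.67526390794356 65.0591039322838
L target post [581.64677423  48.79170492] angle now vs lock 62.70298380995492
R target post [564.72869747 -82.03593443] angle now vs lock 143.36990786497032
```

```bash
cat >> h.py <<'E'
def pose():
    o=r.get_obs();q=o["ee_rot"]
    y=np.array([2*(q[0]*q[1]-q[2]*q[3]),1-2*(q[0]**2+q[2]**2)])
    return np.array([*o["eef_pos"],np.degrees(np.arctan2(y[1],y[0]))]),o
def plan(wps,start=None):
    """wps: (x,y,z,yawdeg of tool y, nrows); prints tool-axis steps per row"""
    p,o=pose();p=p if start is None else np.array(start,float)
    print("pose",p.round(1),"t",round(o["time_s"],2),"F",o["ft_force"].round(1),"w",round(o["gripper_width"],2),"q6",o["joint_pos"][5].round(2))
    for *w,n in wps:
        w=np.array(w,float);s=(w-p)/n
        if s[3]: s[3]=(((w[3]-p[3])+180)%360-180)/n
        for i in range(n):
            a=np.radians(p[3]);x=-np.sin(a)*s[0]+np.cos(a)*s[1];y=np.cos(a)*s[0]+np.sin(a)*s[1]
            print(f"  xyz [{x/40:.2f}, {y/40:.2f}, {-s[2]/40:.2f}] roll {-s[3]:.1f}")
            p=p+s
PIV=dict(L=np.array([590.0,113.5]),R=np.array([556.4,-146.8]));LOCK=dict(L=-97.4,R=82.6)
def arc(k,deg,off,z,lead=0,rad=65):
    """tool pose behind the post when arm is deg from lock (CCW+), pushing CW"""
    a=np.radians(LOCK[k]+deg);t=np.array([np.sin(a),-np.cos(a)])
    p=PIV[k]+rad*np.array([np.cos(a),np.sin(a)])-off*t
    return [*p,z,LOCK[k]+deg-90+(180 if k=="L" else 0)]
E
python3 -c "
from h import *
a=arc('L',62.7,36,250);print(a);plan([(*a[:3],a[3],16)]);plan([(*a[:2],160,a[3],4)],a)"
```

```text
[np.float64(663.9334255105083), np.float64(106.09401645410168), 250, 55.3]
pose [235.4 524.6 250.3  65.8] t 1.2 F [-0.4  0.5  0.1] w 1.0 q6 -0.15
  xyz [-0.88, -0.32, 0.00] roll 0.7
  xyz [-0.88, -0.31, 0.00] roll 0.7
  xyz [-0.89, -0.30, 0.00] roll 0.7
  xyz [-0.89, -0.29, 0.00] roll 0.7
  xyz [-0.89, -0.28, 0.00] roll 0.7
  xyz [-0.90, -0.27, 0.00] roll 0.7
  xyz [-0.90, -0.26, 0.00] roll 0.7
  xyz [-0.90, -0.25, 0.00] roll 0.7
  xyz [-0.90, -0.24, 0.00] roll 0.7
  xyz [-0.91, -0.23, 0.00] roll 0.7
  xyz [-0.91, -0.22, 0.00] roll 0.7
  xyz [-0.91, -0.21, 0.00] roll 0.7
  xyz [-0.91, -0.20, 0.00] roll 0.7
  xyz [-0.92, -0.19, 0.00] roll 0.7
  xyz [-0.92, -0.18, 0.00] roll 0.7
  xyz [-0.92, -0.17, 0.00] roll 0.7
pose [663.9 106.1 250.   55.3] t 1.2 F [-0.4  0.5  0.1] w 1.0 q6 -0.15
  xyz [0.00, 0.00, 0.56] roll -0.0
  xyz [0.00, 0.00, 0.56] roll -0.0
  xyz [0.00, 0.00, 0.56] roll -0.0
  xyz [0.00, 0.00, 0.56] roll -0.0
```

```bash
python3 -m handwheel '[{"xyz":[-0.88,-0.31,0],"roll":0.7,"fingers":0},{"xyz":[-0.88,-0.31,0],"roll":0.7,"fingers":0},{"xyz":[-0.89,-0.30,0],"roll":0.7,"fingers":0},{"xyz":[-0.89,-0.29,0],"roll":0.7,"fingers":0},{"xyz":[-0.89,-0.28,0],"roll":0.7,"fingers":0},{"xyz":[-0.90,-0.27,0],"roll":0.7,"fingers":0},{"xyz":[-0.90,-0.26,0],"roll":0.7,"fingers":0},{"xyz":[-0.90,-0.25,0],"roll":0.7,"fingers":0},{"xyz":[-0.90,-0.24,0],"roll":0.7,"fingers":0},{"xyz":[-0.91,-0.23,0],"roll":0.7,"fingers":0}]'
python3 -m handwheel '[{"xyz":[-0.91,-0.22,0],"roll":0.7,"fingers":0},{"xyz":[-0.91,-0.21,0],"roll":0.7,"fingers":0},{"xyz":[-0.91,-0.20,0],"roll":0.7,"fingers":0},{"xyz":[-0.92,-0.19,0],"roll":0.7,"fingers":0},{"xyz":[-0.92,-0.18,0],"roll":0.7,"fingers":0},{"xyz":[-0.92,-0.17,0],"roll":0.7,"fingers":0},{"xyz":[0,0,0],"roll":0,"fingers":0},{"xyz":[0,0,0],"roll":0,"fingers":0}]'
python3 - <<'E'
from h import *
a=arc('L',62.7,36,160);plan([(*a,4)])
im=r.get_image("wrist");cv2.imwrite("pics/w1.png",im["pixels"][...,::-1]);print(im["mtx"],im["hand_eye"])
E
```

```text
time_s: 2.45
eef_pos: [503.8, 262.1, 250.4]
ee_rot: [0.269, 0.963, 0.0, 0.0]
ft_force: [0.8, -0.1, -0.1]
gripper_width: 0.001
time_s: 3.45
eef_pos: [661.4, 104.7, 249.9]
ee_rot: [0.304, 0.953, 0.0, -0.001]
ft_force: [-0.6, 0.9, 0.6]
gripper_width: 0.0
pose [661.4 104.7 249.9  54.6] t 3.45 F [-0.6  0.9  0.6] w 0.0 q6 -0.93
  xyz [-0.01, 0.02, 0.56] roll -0.2
  xyz [-0.01, 0.02, 0.56] roll -0.2
  xyz [-0.01, 0.02, 0.56] roll -0.2
  xyz [-0.01, 0.02, 0.56] roll -0.2
[[371.64829954   0.         316.68423908]
 [  0.         371.64829954 242.58970776]
 [  0.           0.           1.        ]] [[-1.25518124e-04 -9.50815199e-01 -3.09758682e-01  7.92276698e+01]
 [ 9.99998798e-01  3.59376474e-04 -1.50833088e-03 -8.51936005e-01]
 [ 1.54546391e-03 -3.09758499e-01  9.50814011e-01 -1.23999065e+02]
 [ 0.00000000e+00  0.00000000e+00  0.00000000e+00  1.00000000e+00]]
```

View pics/w1.png

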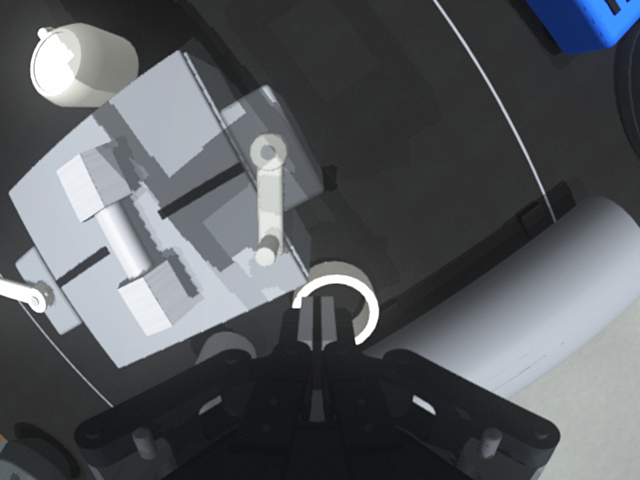

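The wrist view shows the left post at about (265,255), the pivot at (268,152), and the shut fingertips at (320,297). The fingertips are to the side of the post and clear of it. I'll descend and start the push.

```bash
python3 -m handwheel '[{"xyz":[0,0,0.56],"roll":-0.5,"fingers":0},{"xyz":[0,0.04,0.56],"roll":0,"fingers":0},{"xyz":[0,0,0.56],"roll":0,"fingers":0},{"xyz":[0,0,0.56],"roll":0,"fingers":0},{"xyz":[0,0,0],"roll":0,"fingers":0},{"xyz":[0,0,0],"roll":0,"fingers":0}]'
python3 - <<'E'
from h import *
plan([(*arc('L',62.7,24,160),4)])
im=r.get_image("wrist");cv2.imwrite("pics/w2.png",im["pixels"][150:400,160:480][...,::-1])
E
```

```text
time_s: 4.25
eef_pos: [663.0, 106.4, 161.9]
ee_rot: [0.299, 0.954, 0.0, 0.001]
ft_force: [-1.3, 0.1, 0.4]
gripper_width: 0.005
pose [663.  106.4 161.9  55.2] t 4.25 F [-1.3  0.1  0.4] w 0.0 q6 -0.93
  xyz [-0.01, -0.07, 0.01] roll -0.0
  xyz [-0.01, -0.07, 0.01] roll -0.0
  xyz [-0.01, -0.07, 0.01] roll -0.0
  xyz [-0.01, -0.07, 0.01] roll -0.0
```

View pics/w2.png

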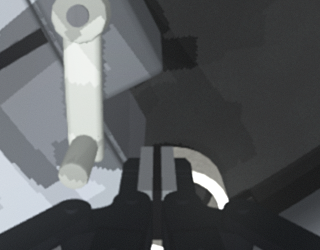

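```bash
cat >> h.py <<'E'
def tproj(P,K,H):
    c=np.linalg.inv(H)@[*P,1];c=c[:3];rr=np.hypot(c[0],c[1]);th=np.arctan2(rr,c[2])
    return np.array([K[0,2],K[1,2]])+K[0,0]*th*c[:2]/rr
def wproj(P,im,p=None):
    p=pose()[0] if p is None else p;a=np.radians(p[3]);d=np.array(P)-p[:3]
    return tproj([-np.sin(a)*d[0]+np.cos(a)*d[1],np.cos(a)*d[0]+np.sin(a)*d[1],-d[2]],im["mtx"],im["hand_eye"])
E
python3 - <<'E'
from h import *
im=r.get_image("wrist");o=np.array([160,150])
for P in([0,0,19],[11,0,19],[0,-10,19],[11,0,0],[11,-14,0]): print(P,tproj(P,im["mtx"],im["hand_eye"])-o)
print("post top",wproj([644,75.9,151],im)-o,"pivot",wproj([*PIV['L'],121],im)-o)
z=im["z_map"];print(z[325,235],z[165,240], z[305,308],z[305,330])
E
```

```text
[0, 0, 19] [159.16433291 163.59432008]
[11, 0, 19] [159.23174467 141.01189572]
[0, -10, 19] [136.31437732 163.51018502]
[11, 0, 0] [159.46746207 162.50942644]
[11, -14, 0] [122.58760969 162.29243442]
post top [ 74.96168115 172.95607377] pivot [79.16056653  9.27358513]
154.40793 157.24852 145.72519 144.97397
```

```bash
python3 - <<'E'
from h import *
a=arc('L',62.7,18,157);plan([(*a,5)])
print("arc");w=[(*arc('L',d,16,157),1) for d in np.linspace(62.7,10,19)[1:]]
plan(w,a)
E
```

```text
pose [663.7 106.1 162.6  55.2] t 4.35 F [ 0.7  0.  -0. ] w 0.0 q6 -0.93
  xyz [-0.00, -0.09, 0.03] roll -0.0
  xyz [-0.00, -0.09, 0.03] roll -0.0
  xyz [-0.00, -0.09, 0.03] roll -0.0
  xyz [-0.00, -0.09, 0.03] roll -0.0
  xyz [-0.00, -0.09, 0.03] roll -0.0
arc
pose [653.7  91.3 157.   55.3] t 4.35 F [ 0.7  0.  -0. ] w 0.0 q6 -0.93
  xyz [-0.02, -0.13, -0.00] roll 2.9
  xyz [-0.02, -0.08, -0.00] roll 2.9
  xyz [-0.02, -0.08, -0.00] roll 2.9
  xyz [-0.02, -0.08, -0.00] roll 2.9
  xyz [-0.02, -0.08, -0.00] roll 2.9
  xyz [-0.02, -0.08, -0.00] roll 2.9
  xyz [-0.02, -0.08, -0.00] roll 2.9
  xyz [-0.02, -0.08, -0.00] roll 2.9
  xyz [-0.02, -0.08, -0.00] roll 2.9
  xyz [-0.02, -0.08, -0.00] roll 2.9
  xyz [-0.02, -0.08, -0.00] roll 2.9
  xyz [-0.02, -0.08, -0.00] roll 2.9
  xyz [-0.02, -0.08, -0.00] roll 2.9
  xyz [-0.02, -0.08, -0.00] roll 2.9
  xyz [-0.02, -0.08, -0.00] roll 2.9
  xyz [-0.02, -0.08, -0.00] roll 2.9
  xyz [-0.02, -0.08, -0.00] roll 2.9
  xyz [-0.02, -0.08, -0.00] roll 2.9
```

```bash
python3 -m handwheel '[{"xyz":[0,-0.09,0.03],"roll":0,"fingers":0},{"xyz":[0,-0.09,0.03],"roll":0,"fingers":0},{"xyz":[0,-0.09,0.03],"roll":0,"fingers":0},{"xyz":[0,-0.09,0.03],"roll":0,"fingers":0},{"xyz":[0,-0.09,0.03],"roll":0,"fingers":0},{"xyz":[-0.02,-0.12,0],"roll":2.9,"fingers":0},{"xyz":[-0.02,-0.08,0],"roll":2.9,"fingers":0},{"xyz":[-0.02,-0.08,0],"roll":2.9,"fingers":0},{"xyz":[-0.02,-0.08,0],"roll":2.9,"fingers":0},{"xyz":[-0.02,-0.08,0],"roll":2.9,"fingers":0}]'
python3 - <<'E'
from h import *
w=[(*arc('L',d,16,157),1) for d in np.linspace(48,10,13)[1:]]
plan(w)
im=r.get_image("wrist");cv2.imwrite("pics/w3.png",im["pixels"][80:400,120:480][...,::-1])
E
```

```text
time_s: 5.6
eef_pos: [644.5, 75.4, 155.1]
ee_rot: [0.418, 0.908, 0.001, 0.0]
ft_force: [0.6, 2.7, 0.7]
gripper_width: -0.002
pose [644.5  75.4 155.1  40.5] t 5.6 F [0.6 2.7 0.7] w -0.0 q6 -0.73
  xyz [-0.04, -0.10, -0.05] roll 3.1
  xyz [-0.02, -0.09, -0.00] roll 3.2
  xyz [-0.02, -0.09, -0.00] roll 3.2
  xyz [-0.02, -0.09, -0.00] roll 3.2
  xyz [-0.02, -0.09, -0.00] roll 3.2
  xyz [-0.02, -0.09, -0.00] roll 3.2
  xyz [-0.02, -0.09, -0.00] roll 3.2
  xyz [-0.02, -0.09, -0.00] roll 3.2
  xyz [-0.02, -0.09, -0.00] roll 3.2
  xyz [-0.02, -0.09, -0.00] roll 3.2
  xyz [-0.02, -0.09, -0.00] roll 3.2
  xyz [-0.02, -0.09, -0.00] roll 3.2
```

View pics/w3.png

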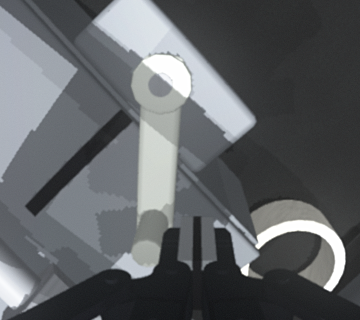

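The finger is in contact at about 2.7 N. The post, at (148,240) in the crop, leans against the side of one finger and the arm is turning. I'll continue.

```bash
python3 -m handwheel '[{"xyz":[-0.03,-0.09,0],"roll":3,"fingers":0},{"xyz":[-0.02,-0.085,0],"roll":3.2,"fingers":0},{"xyz":[-0.02,-0.085,0],"roll":3.2,"fingers":0},{"xyz":[-0.02,-0.085,0],"roll":3.2,"fingers":0},{"xyz":[-0.02,-0.085,0],"roll":3.2,"fingers":0},{"xyz":[-0.02,-0.085,0],"roll":3.2,"fingers":0},{"xyz":[-0.02,-0.085,0],"roll":3.2,"fingers":0},{"xyz":[-0.02,-0.085,0],"roll":3.2,"fingers":0},{"xyz":[-0.02,-0.085,0],"roll":3.2,"fingers":0},{"xyz":[0,0,0],"roll":0,"fingers":0}]'
cat > m.py <<'E'
from h import *
import sys
def latch(k):
    out=[]
    for c in("top","scene"):
        im=r.get_image(c);z=im["z_map"];K=im["mtx"];v,u=np.mgrid[:480,:640]
        R=cv2.Rodrigues(np.array(im["rvec"],float))[0];t=np.array(im["tvec"],float).ravel()
        P=(np.stack([(u-K[0,2])/K[0,0]*z,(v-K[1,2])/K[1,1]*z,z],-1)-t)@R
        d=np.linalg.norm(P[...,:2]-PIV[k],axis=-1);g=im["pixels"].mean(-1)
        A=P[(z>0)&(d<85)&(abs(P[...,2]-121)<4.5)&(g>110)]
        B=P[(z>0)&(d>50)&(d<80)&(P[...,2]>138)&(P[...,2]<158)&(g>110)]
        for n,Q in(("arm",A),("post",B)):
            if len(Q)<8: continue
            m=Q.mean(0);e=m[:2]-PIV[k];print(k,c,n,len(Q),m.round(1),"deg from lock",round(((np.degrees(np.arctan2(e[1],e[0]))-LOCK[k]+180)%360)-180,1))
        if len(A)>20:
            w=np.linalg.svd(A[:,:2]-A[:,:2].mean(0))[2][0];print("  axis deg from lock",round((np.degrees(np.arctan2(w[1],w[0]))-LOCK[k]+90)%180-90,1))
        cv2.imwrite(f"pics/m_{c}.png",cv2.resize(im["pixels"][150:310,230:450,::-1],None,fx=3.5,fy=3.5))
for k in sys.argv[1]: latch(k)
E
python3 m.py L; python3 -c "
from h import *
plan([(*arc('L',0,15.5,157),4)])"
```

```text
time_s: 6.9
eef_pos: [621.0, 54.0, 154.8]
ee_rot: [0.629, 0.778, 0.0, 0.0]
ft_force: [1.3, 1.9, 0.5]
gripper_width: 0.002
L top arm 180 [594.8  93.5 122. ] deg from lock 20.9
  axis deg from lock 15.5
L scene arm 157 [595.4  89.3 121.6] deg from lock 20.0
L scene post 23 [610.1  59.  148.5] deg from lock 27.6
  axis deg from lock 15.0
pose [621.1  53.9 154.8  12.1] t 7.0 F [ 0.3  1.5 -0.2] w 0.0 q6 -0.26
  xyz [-0.01, -0.16, -0.01] roll 4.9
  xyz [-0.02, -0.15, -0.01] roll 4.9
  xyz [-0.04, -0.15, -0.01] roll 4.9
  xyz [-0.05, -0.15, -0.01] roll 4.9
```

```bash
python3 -m handwheel '[{"xyz":[-0.01,-0.09,0],"roll":3,"fingers":0},{"xyz":[-0.02,-0.09,0],"roll":3,"fingers":0},{"xyz":[-0.02,-0.09,0],"roll":3,"fingers":0},{"xyz":[-0.03,-0.09,0],"roll":3,"fingers":0},{"xyz":[-0.03,-0.09,0],"roll":3,"fingers":0},{"xyz":[0,0,0],"roll":1,"fingers":0},{"xyz":[0,0,0],"roll":0,"fingers":0}]'
python3 m.py L; python3 - <<'E'
from h import *
plan([(*arc('L',0,15.5,157),2)])
p=pose()[0];im=r.get_image("wrist");x=im["pixels"].copy()
u=(PIV['L']-PIV['R'])/np.linalg.norm(PIV['L']-PIV['R'])
for P,c in(([*PIV['L'],121],(255,0,0)),([*(PIV['L']-65*u),151],(255,0,0)),([*(PIV['L']-65*u),121],(0,255,0)),([*(PIV['L']-110*u),108],(0,0,255))):
    q=wproj(P,im,p);print(q.round());cv2.circle(x,tuple(int(i) for i in q),3,c,-1)
cv2.imwrite("pics/w4.png",cv2.resize(x[60:360,80:480][...,::-1],None,fx=2,fy=2))
E
```

```text
time_s: 7.88
eef_pos: [603.6, 47.5, 154.8]
ee_rot: [0.731, 0.683, -0.0, 0.0]
ft_force: [0.9, 0.3, -0.4]
gripper_width: -0.002
L top arm 154 [588.5  97.2 121.9] deg from lock 2.2
  axis deg from lock -3.9
L scene arm 142 [588.5  86.  121.5] deg from lock 4.4
L scene post 32 [591.8  54.5 148.6] deg from lock 9.2
  axis deg from lock -1.2
pose [603.6  47.5 154.7  -3.9] t 7.97 F [0.8 0.2 0.3] w 0.0 q6 0.0
  xyz [-0.01, -0.08, -0.03] roll 1.7
  xyz [-0.01, -0.08, -0.03] roll 1.7
[275. 158.]
[263. 329.]
[271. 297.]
[273. 357.]
```

View pics/w4.png

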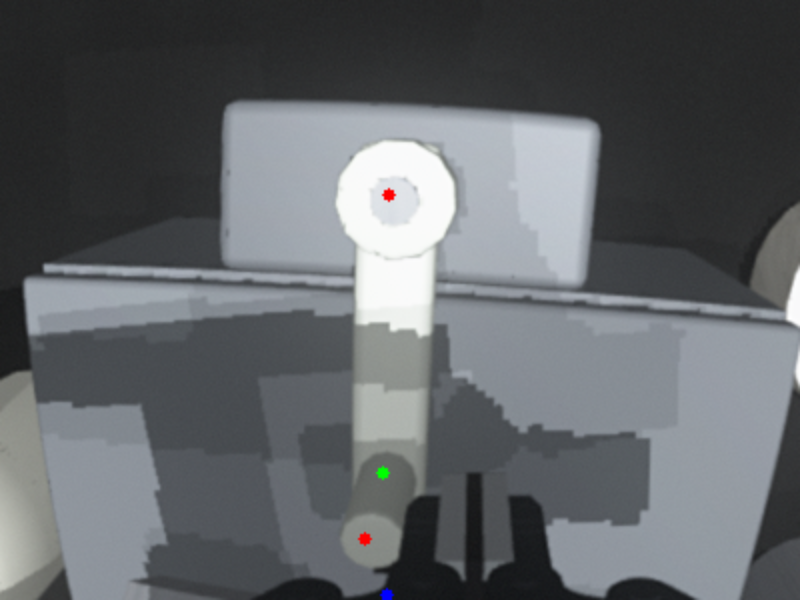

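Wrist close-up: the post top at (371,540) is about 6 px right of its mark, and the pivot at (396,199) is about 7 px right of its mark. The offset is common to both, so the arm looks locked to within about 1°. I'll back off, go up and check against the rib.

```bash
python3 -m handwheel '[{"xyz":[0,0.25,0],"roll":0,"fingers":0},{"xyz":[0,0.25,0],"roll":0,"fingers":0},{"xyz":[0,0,-0.9],"roll":0,"fingers":0},{"xyz":[0,0,-0.9],"roll":0,"fingers":0},{"xyz":[0.5,0,-0.9],"roll":0.9,"fingers":0},{"xyz":[0.5,-0.3,-0.9],"roll":0.9,"fingers":0},{"xyz":[-0.5,-0.3,0],"roll":0.9,"fingers":0},{"xyz":[-0.5,0,0],"roll":0.8,"fingers":0},{"xyz":[0,0,0],"roll":0,"fingers":0},{"xyz":[0,0,0],"roll":0,"fingers":0}]'
python3 m.py L; python3 - <<'E'
from h import *
plan([]);im=r.get_image("wrist");cv2.imwrite("pics/w5.png",im["pixels"][...,::-1])
a=arc('R',143.4,38,300);a[3]=120;plan([(*a,14)])
E
```

```text
time_s: 9.28
eef_pos: [598.4, 48.2, 297.7]
ee_rot: [0.752, 0.659, -0.0, -0.001]
ft_force: [0.1, 0.8, -0.0]
gripper_width: -0.001
L top arm 129 [588.8  94.5 122. ] deg from lock 3.9
L top post 25 [582.6  48.1 150.3] deg from lock 0.9
  axis deg from lock -1.6
L scene arm 151 [587.9  85.5 121.5] deg from lock 3.1
L scene post 32 [583.3  50.3 148.5] deg from lock 1.3
  axis deg from lock 0.7
pose [598.4  48.7 298.   -7.5] t 9.38 F [ 0.3 -0.2 -0.4] w -0.0 q6 0.07
pose [598.3  48.8 298.1  -7.5] t 9.43 F [-0.2 -0.4 -0.3] w -0.0 q6 0.07
  xyz [-0.49, -0.04, -0.00] roll -9.1
  xyz [-0.48, -0.12, -0.00] roll -9.1
  xyz [-0.45, -0.19, -0.00] roll -9.1
  xyz [-0.42, -0.26, -0.00] roll -9.1
  xyz [-0.37, -0.33, -0.00] roll -9.1
  xyz [-0.31, -0.38, -0.00] roll -9.1
  xyz [-0.25, -0.42, -0.00] roll -9.1
  xyz [-0.18, -0.46, -0.00] roll -9.1
  xyz [-0.10, -0.48, -0.00] roll -9.1
  xyz [-0.03, -0.49, -0.00] roll -9.1
  xyz [0.05, -0.49, -0.00] roll -9.1
  xyz [0.13, -0.47, -0.00] roll -9.1
  xyz [0.20, -0.45, -0.00] roll -9.1
  xyz [0.27, -0.41, -0.00] roll -9.1
```

View pics/w5.png

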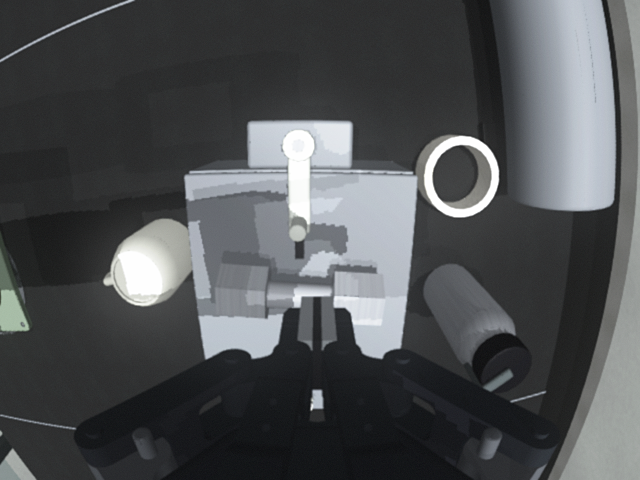

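The rib emerges at (300,250), directly under the line from the pivot (298,146) to the post (297,231), so the left latch is in line. I'll go to the right latch.

```bash
python3 -m handwheel '[{"xyz":[-0.49,-0.04,0],"roll":-9.1,"fingers":0},{"xyz":[-0.48,-0.12,0],"roll":-9.1,"fingers":0},{"xyz":[-0.45,-0.19,0],"roll":-9.1,"fingers":0},{"xyz":[-0.42,-0.26,0],"roll":-9.1,"fingers":0},{"xyz":[-0.37,-0.33,0],"roll":-9.1,"fingers":0},{"xyz":[-0.31,-0.38,0],"roll":-9.1,"fingers":0},{"xyz":[-0.25,-0.42,0],"roll":-9.1,"fingers":0},{"xyz":[-0.18,-0.46,0],"roll":-9.1,"fingers":0},{"xyz":[-0.10,-0.48,0],"roll":-9.1,"fingers":0},{"xyz":[-0.03,-0.49,0],"roll":-9.1,"fingers":0}]'
python3 -m handwheel '[{"xyz":[0.05,-0.49,0],"roll":-9.1,"fingers":0},{"xyz":[0.13,-0.47,0],"roll":-9.1,"fingers":0},{"xyz":[0.20,-0.45,0],"roll":-9.1,"fingers":0},{"xyz":[0.27,-0.41,0],"roll":-9.1,"fingers":0},{"xyz":[0,0,0],"roll":0,"fingers":0},{"xyz":[0,0,0],"roll":0,"fingers":0}]'
python3 m.py R; python3 - <<'E'
from h import *
a=arc('R',143.4,38,157);a[3]=120;plan([(*a[:2],298,120,2),(*a,6)])
b=arc('R',143.4,20,157);b[3]=120;plan([(*b,4)],a)
E
```

```text
time_s: 10.68
eef_pos: [556.2, -143.8, 298.5]
ee_rot: [0.053, 0.999, 0.0, -0.0]
ft_force: [-0.1, -0.3, 0.4]
gripper_width: -0.002
time_s: 11.42
eef_pos: [539.4, -219.5, 298.5]
ee_rot: [-0.257, 0.966, 0.0, 0.0]
ft_force: [1.2, 0.3, -0.5]
gripper_width: 0.002
R top arm 249 [ 535.5 -166.9  121.7] deg from lock 141.3
R top post 40 [ 511.2 -192.9  149.5] deg from lock 142.9
  axis deg from lock -36.8
R scene arm 106 [ 534.6 -167.1  121.7] deg from lock 140.4
R scene post 28 [ 510.7 -193.5  147.8] deg from lock 143.0
  axis deg from lock -35.6
pose [ 539.4 -219.3  298.6  119.9] t 11.53 F [ 0.2 -0.1 -0. ] w 0.0 q6 -2.63
  xyz [0.01, -0.00, 0.01] roll -0.0
  xyz [0.01, -0.00, 0.01] roll -0.0
  xyz [-0.00, 0.00, 0.59] roll -0.0
  xyz [-0.00, 0.00, 0.59] roll -0.0
  xyz [-0.00, 0.00, 0.59] roll -0.0
  xyz [-0.00, 0.00, 0.59] roll -0.0
  xyz [-0.00, 0.00, 0.59] roll -0.0
  xyz [-0.00, 0.00, 0.59] roll -0.0
pose [ 538.6 -220.   157.   120. ] t 11.53 F [ 0.2 -0.1 -0. ] w 0.0 q6 -2.63
  xyz [0.03, 0.11, -0.00] roll -0.0
  xyz [0.03, 0.11, -0.00] roll -0.0
  xyz [0.03, 0.11, -0.00] roll -0.0
  xyz [0.03, 0.11, -0.00] roll -0.0
```

```bash
python3 -m handwheel '[{"xyz":[0.02,0,0.59],"roll":0,"fingers":0},{"xyz":[0,0,0.59],"roll":0,"fingers":0},{"xyz":[0,0,0.59],"roll":0,"fingers":0},{"xyz":[0,0,0.59],"roll":0,"fingers":0},{"xyz":[0,0,0.59],"roll":0,"fingers":0},{"xyz":[0,0,0.59],"roll":0,"fingers":0},{"xyz":[0.03,0.11,0],"roll":0,"fingers":0},{"xyz":[0.03,0.11,0],"roll":0,"fingers":0},{"xyz":[0.03,0.11,0],"roll":0,"fingers":0},{"xyz":[0.03,0.11,0],"roll":0,"fingers":0}]'
python3 - <<'E'
from h import *
w=[]
for d in np.linspace(141,101,11):
    a=arc('R',d,16,157);a[3]=min(a[3],120);w.append((*a,1))
plan(w)
E
```

```text
time_s: 12.78
eef_pos: [526.1, -207.9, 158.3]
ee_rot: [-0.258, 0.966, -0.001, 0.001]
ft_force: [0.9, -1.1, 0.6]
gripper_width: 0.0
pose [ 526.1 -207.9  158.3  119.9] t 12.78 F [ 0.9 -1.1  0.6] w 0.0 q6 -2.62
  xyz [0.06, 0.17, 0.03] roll -0.1
  xyz [0.05, 0.11, -0.00] roll -0.0
  xyz [0.04, 0.11, -0.00] roll -0.0
  xyz [0.03, 0.11, -0.00] roll -0.0
  xyz [0.03, 0.11, -0.00] roll 2.4
  xyz [0.02, 0.11, -0.00] roll 4.0
  xyz [0.02, 0.11, -0.00] roll 4.0
  xyz [0.02, 0.11, -0.00] roll 4.0
  xyz [0.02, 0.11, -0.00] roll 4.0
  xyz [0.02, 0.11, -0.00] roll 4.0
  xyz [0.02, 0.11, -0.00] roll 4.0
```

```bash
python3 -m handwheel '[{"xyz":[0.06,0.12,0.02],"roll":0,"fingers":0},{"xyz":[0.05,0.11,0],"roll":0,"fingers":0},{"xyz":[0.04,0.11,0],"roll":0,"fingers":0},{"xyz":[0.03,0.11,0],"roll":0,"fingers":0},{"xyz":[0.03,0.11,0],"roll":2.4,"fingers":0},{"xyz":[0.02,0.11,0],"roll":4,"fingers":0},{"xyz":[0.02,0.11,0],"roll":4,"fingers":0},{"xyz":[0.02,0.11,0],"roll":4,"fingers":0},{"xyz":[0.02,0.11,0],"roll":4,"fingers":0},{"xyz":[0.02,0.11,0],"roll":4,"fingers":0}]'
python3 m.py R; python3 - <<'E'
from h import *
plan([(*arc('R',d,16,157),1) for d in np.linspace(101,61,11)])
im=r.get_image("wrist");cv2.imwrite("pics/w6.png",im["pixels"][60:400,80:480][...,::-1])
E
```

```text
time_s: 14.02
eef_pos: [494.9, -173.5, 156.1]
ee_rot: [-0.065, 0.998, -0.0, -0.001]
ft_force: [-1.3, -1.5, 1.6]
gripper_width: 0.002
R top arm 184 [ 535.5 -147.4  121.7] deg from lock 99.0
  axis deg from lock -76.6
R scene arm 116 [ 526.5 -148.1  121.5] deg from lock 99.8
R scene post 40 [ 494.4 -158.6  148.9] deg from lock 108.2
  axis deg from lock -77.4
pose [ 495.  -172.9  155.9   97.6] t 14.12 F [-0.7 -1.1  0.6] w -0.0 q6 -2.2
  xyz [0.04, 0.16, -0.03] roll 4.0
  xyz [0.02, 0.11, -0.00] roll 4.0
  xyz [0.02, 0.11, -0.00] roll 4.0
  xyz [0.02, 0.11, -0.00] roll 4.0
  xyz [0.02, 0.11, -0.00] roll 4.0
  xyz [0.02, 0.11, -0.00] roll 4.0
  xyz [0.02, 0.11, -0.00] roll 4.0
  xyz [0.02, 0.11, -0.00] roll 4.0
  xyz [0.02, 0.11, -0.00] roll 4.0
  xyz [0.02, 0.11, -0.00] roll 4.0
  xyz [0.02, 0.11, -0.00] roll 4.0
```

View pics/w6.png

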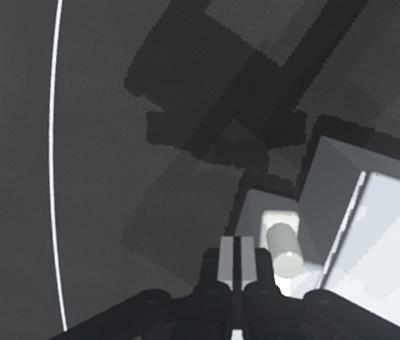

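The post, at (290,262) in the crop, leans on the finger's right side and the arm follows. I'll continue in small steps.

```bash
python3 -m handwheel '[{"xyz":[0.04,0.14,0],"roll":4,"fingers":0},{"xyz":[0.02,0.11,0],"roll":4,"fingers":0},{"xyz":[0.02,0.11,0],"roll":4,"fingers":0},{"xyz":[0.02,0.11,0],"roll":4,"fingers":0},{"xyz":[0.02,0.11,0],"roll":4,"fingers":0},{"xyz":[0.02,0.11,0],"roll":4,"fingers":0},{"xyz":[0.02,0.11,0],"roll":4,"fingers":0},{"xyz":[0.02,0.11,0],"roll":4,"fingers":0},{"xyz":[0.02,0.11,0],"roll":4,"fingers":0},{"xyz":[0.02,0.11,0],"roll":4,"fingers":0}]'
python3 -c "
from h import *
plan([(*arc('R',d,16,157),1) for d in np.linspace(62,22,11)])"
```

```text
time_s: 15.42
eef_pos: [493.7, -128.0, 155.5]
ee_rot: [0.28, 0.96, -0.0, -0.002]
ft_force: [-3.9, -0.9, 1.6]
gripper_width: 0.003
pose [ 493.7 -128.   155.5   57.5] t 15.43 F [-3.9 -0.9  1.6] w 0.0 q6 -1.43
  xyz [0.07, 0.13, -0.04] roll 2.9
  xyz [0.02, 0.11, -0.00] roll 4.0
  xyz [0.02, 0.11, -0.00] roll 4.0
  xyz [0.02, 0.11, -0.00] roll 4.0
  xyz [0.02, 0.11, -0.00] roll 4.0
  xyz [0.02, 0.11, -0.00] roll 4.0
  xyz [0.02, 0.11, -0.00] roll 4.0
  xyz [0.02, 0.11, -0.00] roll 4.0
  xyz [0.02, 0.11, -0.00] roll 4.0
  xyz [0.02, 0.11, -0.00] roll 4.0
  xyz [0.02, 0.11, -0.00] roll 4.0
```

```bash
python3 -m handwheel '[{"xyz":[0.05,0.12,0],"roll":3,"fingers":0},{"xyz":[0.02,0.11,0],"roll":4,"fingers":0},{"xyz":[0.02,0.11,0],"roll":4,"fingers":0},{"xyz":[0.02,0.11,0],"roll":4,"fingers":0},{"xyz":[0.02,0.11,0],"roll":4,"fingers":0},{"xyz":[0.02,0.11,0],"roll":4,"fingers":0},{"xyz":[0.02,0.11,0],"roll":4,"fingers":0},{"xyz":[0.02,0.11,0],"roll":4,"fingers":0},{"xyz":[0,0,0],"roll":0,"fingers":0}]'
python3 -c "
from h import *
plan([(*arc('R',d,16,157),1) for d in np.linspace(28,4,7)])"
```

```text
time_s: 16.55
eef_pos: [514.0, -98.1, 155.6]
ee_rot: [0.525, 0.851, -0.0, -0.001]
ft_force: [-1.7, -0.3, 0.4]
gripper_width: -0.0
pose [514.  -98.1 155.6  26.6] t 16.55 F [-1.7 -0.3  0.4] w -0.0 q6 -0.82
  xyz [0.10, 0.18, -0.03] roll 6.0
  xyz [0.02, 0.11, -0.00] roll 4.0
  xyz [0.02, 0.11, -0.00] roll 4.0
  xyz [0.02, 0.11, -0.00] roll 4.0
  xyz [0.02, 0.11, -0.00] roll 4.0
  xyz [0.02, 0.11, -0.00] roll 4.0
  xyz [0.02, 0.11, -0.00] roll 4.0
```

```bash
python3 -c "
from h import *
plan([(*arc('R',d,21,157),1) for d in np.linspace(23.5,6,6)])"
```

```text
pose [514.  -98.1 155.6  26.6] t 16.55 F [-1.7 -0.3  0.4] w -0.0 q6 -0.82
  xyz [0.13, 0.18, -0.03] roll 10.5
  xyz [0.03, 0.10, -0.00] roll 3.5
  xyz [0.03, 0.10, -0.00] roll 3.5
  xyz [0.03, 0.10, -0.00] roll 3.5
  xyz [0.03, 0.10, -0.00] roll 3.5
  xyz [0.03, 0.10, -0.00] roll 3.5
```

```bash
python3 -m handwheel '[{"xyz":[0.06,0.09,0],"roll":5,"fingers":0},{"xyz":[0.06,0.09,0],"roll":5,"fingers":0},{"xyz":[0.03,0.1,0],"roll":3.5,"fingers":0},{"xyz":[0.03,0.1,0],"roll":3.5,"fingers":0},{"xyz":[0.03,0.1,0],"roll":3.5,"fingers":0},{"xyz":[0.03,0.1,0],"roll":3.5,"fingers":0},{"xyz":[0.03,0.1,0],"roll":3.5,"fingers":0},{"xyz":[0,0,0],"roll":0,"fingers":0}]'
python3 m.py R; python3 -c "
from h import *
plan([(*arc('R',0,21,157),1)])"
python3 - <<'E'
from h import *
p=pose()[0];im=r.get_image("wrist");cv2.imwrite("pics/w7.png",im["pixels"][60:400,80:480][...,::-1])
E
```

```text
time_s: 17.55
eef_pos: [537.5, -82.0, 155.7]
ee_rot: [0.712, 0.702, -0.0, -0.001]
ft_force: [-0.5, -0.2, -0.1]
gripper_width: -0.004
R scene arm 110 [ 557.4 -118.3  121.4] deg from lock 5.4
R scene post 45 [550.  -78.5 148.2] deg from lock 12.8
  axis deg from lock 4.5
pose [537.5 -82.  155.8  -0.9] t 17.65 F [-1.6 -0.4 -0.4] w 0.0 q6 -0.3
  xyz [0.06, 0.16, -0.03] roll 6.5
```

View pics/w7.png

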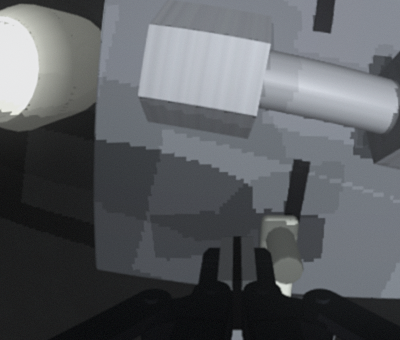

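The arm end, at (278,220) in the crop, is still left of the rib line, which runs through (297,200). About 5–6° remain.

```bash
python3 -m handwheel '[{"xyz":[0.03,0.05,0],"roll":2,"fingers":0},{"xyz":[0.02,0.05,0],"roll":2,"fingers":0},{"xyz":[0.01,0.03,0],"roll":2,"fingers":0},{"xyz":[0,0,0],"roll":0,"fingers":0},{"xyz":[0,-0.3,0],"roll":0,"fingers":0},{"xyz":[0,-0.3,-0.2],"roll":0,"fingers":0},{"xyz":[0,0,-0.8],"roll":0,"fingers":0},{"xyz":[-0.5,0,-0.9],"roll":0,"fingers":0},{"xyz":[-0.9,0.3,-0.9],"roll":0,"fingers":0},{"xyz":[-0.9,0.3,-0.9],"roll":0.5,"fingers":0}]'
python3 -m handwheel '[{"xyz":[-0.9,0,0],"roll":0,"fingers":0},{"xyz":[-0.5,0,0],"roll":0,"fingers":0},{"xyz":[0,0,0],"roll":0,"fingers":0},{"xyz":[0,0,0],"roll":0,"fingers":0}]'
python3 m.py RL; python3 - <<'E'
from h import *
p=pose()[0];print(p);im=r.get_image("wrist");cv2.imwrite("pics/w8.png",cv2.resize(im["pixels"][:300,100:500][...,::-1],None,fx=2,fy=2,interpolation=cv2.INTER_CUBIC))
E
```

```text
time_s: 18.95
eef_pos: [531.9, -171.6, 306.7]
ee_rot: [0.751, 0.66, 0.001, 0.001]
ft_force: [-0.6, 0.2, 0.2]
gripper_width: 0.001
time_s: 19.45
eef_pos: [524.6, -225.4, 303.6]
ee_rot: [0.751, 0.66, 0.0, -0.001]
ft_force: [-0.1, -0.4, 0.1]
gripper_width: -0.005
R top arm 241 [ 559.  -116.2  121.7] deg from lock 2.5
R top post 37 [563.3 -81.7 150.3] deg from lock 1.3
  axis deg from lock 0.3
R scene arm 121 [ 559.9 -116.1  121.4] deg from lock 0.9
R scene post 29 [563.3 -81.3 146.8] deg from lock 1.4
  axis deg from lock -0.7
L top arm 232 [587.3  82.8 121.5] deg from lock 2.3
L top post 33 [583.3  49.6 150.6] deg from lock 1.4
  axis deg from lock -0.9
L scene arm 146 [588.   84.5 121.6] deg from lock 3.5
L scene post 32 [583.   49.7 147.8] deg from lock 1.1
  axis deg from lock -0.0
[ 525.01479437 -225.59272977  304.04224461   -7.37849776]
```

View pics/w8.png

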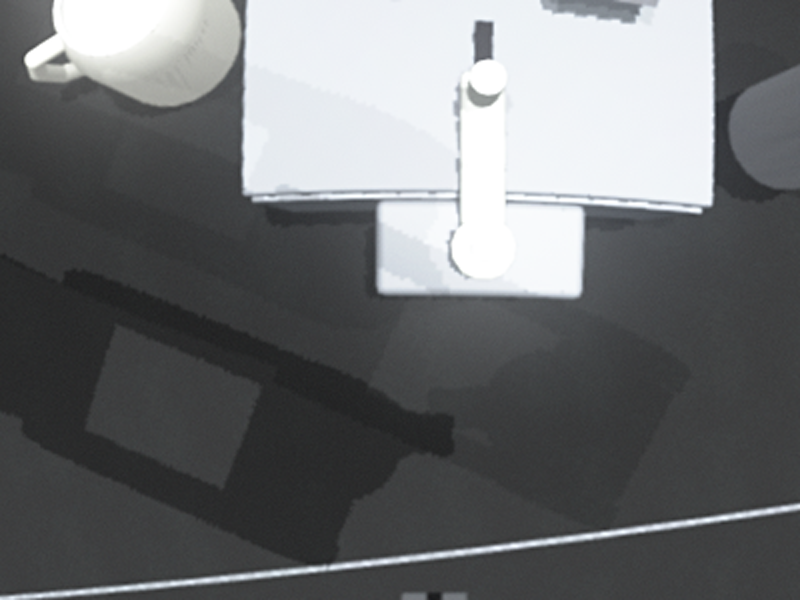

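The rib at (484,40), the post at (487,78) and the pivot at (483,248) are in line, so the right latch is locked. Both latches measure within about 1.5°, and the robot is clear of everything. Handing in.

```bash
python3 - <<'E'
from h import *
im=r.get_image("top")
for q in("bell_lid_c","mug_c","bottle_c","tape_c","step_c","bell_tile_c"):
    f=r.find_in("top",q)[:1]
    if f: print(q,world(im,*f[0]["at"]).round())
print(r.hand_in())
E
```

```text
bell_lid_c [574.  -7. 141.]
mug_c [399.   2.  92.]
bottle_c [729. -77. 174.]
tape_c [791.  47.   2.]
step_c [508. 477. 102.]
bell_tile_c [ 456. -426.   44.]
the job is handed in; nothing more can be done
None
```

Both latches are turned over the lid and in line with the rib, and I've handed the job in at about 20 s of the 72 s allowed. I pushed each post round with the outer side of one finger of the shut gripper, left latch first. The highest wrist force in the readings after each move was about 4 N.

**Latch angles:** after backing off, the arm axes measured within about 1° of locked. The post positions suggested up to about 1.4° still to go on each latch. The arm centroids read higher, up to 3.5° on the left, but that measure is skewed by which parts of the arm the cameras see. Wrist-camera views showed pivot, post and rib in one line at both ends.

**Other objects:**
- The lid dumbbell, mug, bottle and step block were within detection noise of where they started, up to about 8 mm for most. The bottle's two readings hit it at different heights.
- The tape roll's depth reading landed on the tile, so it checks nothing. The tile dumbbell had no reading from the start to compare with. The arm did not touch either.
- I did not measure the lid's seat separately at the end; it looked seated in the last wrist view of its right end.

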